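# Dose two digestion tablets from a locked plunger dispenser

## Task

Prepare the blank for the protein digestion: stand the empty beaker upright on the steel stand plate, centred under the nose of the tablet dispenser's chute and let go of it. Then grip the dispenser's leaning wing handle, turn it back and forth while pressing until you feel its safety lock let go, and dose exactly two tablets into the beaker: two strokes right down to the stop, letting the plunger rise fully after each, and release it. Leave the other beakers standing where they are.

Things in the scene. Friction and masses are not known exactly. Their poses are not given: they have to be found in the camera images.
- beaker_mid (a point): the empty, clear sample beaker: 50 mm diameter (55 mm across its pouring lip), 62 mm tall, about 2 mm wall, open at the top, loose. The point is on its axis half-way up (31 mm above its underside); z is up the beaker.
- beaker_spot (a point): fixed point on top of the dispenser's thin steel stand plate (top 4 mm above the worktop, about 104 x 90 mm free) where the middle of the beaker's underside belongs. It has the dispenser's own axes: y the way its chute points, x away from the side on which the plunger leans out, z up. The chute comes down to here from the -y side; +y is open.
- chute_nose (a point): centre of the open underside of the steel drop nose in which the chute ends, 82 mm above the worktop, straight above beaker_spot; a standing beaker passes below it. The nose is 34 mm wide (x), 28 mm deep (y) and reaches up to 109 mm; on its -y side the 34 mm wide chute with 10 mm walls rises at 38 degrees to the housing, whose side lies 44 mm from this point. Same axes as beaker_spot.
- handle_grip (a point): centre of the black wing handle on the plunger: 64 mm long (its x), 15 mm thick (its y, the way to pinch it), 34 mm tall (its z). z points up out of the dispenser along the plunger, leaning 30 degrees from vertical towards beaker_spot's -x: press along -z. Below the wing a 14 mm stem shows for 42 mm above the barrel, 12 mm when the plunger is down.
- handle (a joint): turn of the wing about the plunger's axis, rad, counter-clockwise from above positive, stops at +-0.95, near 0 at the start; turns easily, stays put. Of four hidden keyways 90 degrees apart (0.2 rad wide, place unknown) one lies 0.3 to 0.8 rad from 0 to one side, maybe another to the other side. Elsewhere the plunger stops hard after 2 mm; in a keyway it goes down and cannot turn.
- plunger (a joint): travel of the sprung plunger, m: 0 up, 0.030 down at its stop. The spring returns it; it takes about 4 N to start and 9 N at the bottom. A stroke right to the stop carries the lowest tablet over the drop opening; only when the plunger has risen fully does the next tablet drop into the shuttle.
- magazine_base (a point): fixed point inside the dispenser under the clear vertical magazine tube, on the floor where the lowest tablet lies, 168 mm above the worktop. The tube's cap, 272 mm up, is the dispenser's highest part apart from the handle. Same axes as beaker_spot.
- tablet_1_center (a point): centre of the lowest tablet in the dispenser, a white pressed disc 20 mm across and 10 mm thick; the first full stroke drops it down the chute.
- tablet_2_center (a point): centre of the second tablet, on top of the first, same size; the second full stroke drops it.
- leaf_beaker_1: a beaker like the empty one but with green leaves in it, to be left alone; origin at the middle of its underside.
- leaf_beaker_2: a beaker like the empty one but with purple leaves in it, to be left alone; origin at the middle of its underside.
- tablet_3_center (a point): centre of the third tablet, on top of the second, same size; it has to stay in the dispenser, like one more above it.

How it is judged:
By the outcome, as a careful person would: the job done as asked, in the order asked, and still so for the second after the job is handed in, with the robot touching nothing.
It also fails if it takes over 61 s, if anything falls off the work surface, if the arm or the gripper's body presses on something with over 40 N, if the wrist force passes 120 N, or if a joint passes its speed limit or range.

## Robot

A 6-joint arm with a two-finger parallel gripper is mounted at the origin on a cart in front of the work surface, level with it; the furniture and walls round the work are solid. World frame = base frame: x ahead of the robot, y to its left, z up, the work surface at z = 0. Lengths are in m, angles in rad, forces in N, time in s.
With the tool pointing down it reaches from about 0.35 to 1 m from the base axis. Payload 7.1 kg.
Tool frame: the origin (TCP) lies between the finger pads; the fingertips stand 22 mm ahead of it and the grasp point (between the pads) lies 3 mm ahead of it; z points along the fingers, y is the line along which they close (so a half turn about z gives the same grasp; the last joint's range is limited). The gripper opens to 85 mm and grips with 20 to 120 N. Pads are 22 mm wide; open, the fingers measure 114 mm over their backs; the gripper's body (76 mm by 85 mm) begins 54 mm behind the grasp point. The pads swing forward as they close: fully open they stand 13 mm farther back than shut.
Start: joints at [-1.231, 0.423, 1.63, -0, 1.089, -0.019], TCP at [0.219, -0.585, 0.233] pointing down, gripper open.
Joint ranges: [-3, 3], [-0.9, 2.11], [0.09, 2.58], [-1.31, 4.45], [0.11, 2.69], [-2.54, 2.54]. Speed limits (rad/s): [2.39, 2.39, 3.01, 3.14, 3.14, 3.14].

## Interface

Orientations are given as a rotation vector (axis times angle).
In Python, from rig import manip gives the robot as it stands. The module is installed in compiled form; this text tells all that it offers. Calls block until the motion is done:
- manip.move_to(position, orientation): joint-space move of the TCP to a pose.
- manip.servo_line(position, orientation=None, rate=0.15): straight line of the TCP; orientation=None keeps the orientation; rate is the mean speed in m/s.
- manip.set_joints(angles): joint-space move.
- manip.command_gripper(opening, f_grip=None): finger opening in m; f_grip is the grip in N (None keeps the last); returns when the fingers have stopped.
- manip.hold(seconds).
- manip.solve_ik(position, orientation): joint angles nearest the present ones, or None.
- manip.camera(name): name is "scene" or "top" or "wrist"; returns a dict with "image" (400x640x3 uint8, red, green, blue), "fx", "fy", "cx", "cy" (pixels), "k1" (the pictures are not rectified: a ray, as slopes to the right and down, at radius r is drawn at 1 + k1 r^2 times it, then the intrinsics apply), "cam_to_world" (4x4, takes a point from camera to world coordinates); the wrist camera has in their place "mount" (4x4, takes a point from camera to tool coordinates, whose origin is the TCP and whose axes are the flange's). Camera axes: x right, y down, z forward; pixel columns grow to the right and rows downward; lengths in m; the calibration is good to about 2 mm. A picture is of the moment at which its call begins: read the wrist's pose just before it. There is no depth.
A pose or a line that the arm cannot do raises manip.IKError and nothing moves.
- manip.sign_off(): hands the job in; it is judged then, once.
Readings, each from a call of its own:
- manip.get_time(): time.
- manip.get_joint_positions(): joint angles.
- manip.get_joint_vel(): joint speeds.
- manip.get_tau(): joint torques, N m.
- manip.get_position(): TCP position.
- manip.get_ee_rot(): TCP orientation.
- manip.get_contact_force(): force on the tool from outside, world axes, zero at the start.
- manip.get_torque(): the same for the moment, N m.
- manip.get_width(): finger opening in m.
- manip.get_grip_force(): force on a finger pad.
Only numpy, scipy, OpenCV 4.12 (cv2) and the standard library are available. Lean on these libraries where they do the work, as an engineer would, in place of code of your own. Each camera call takes 0.05 s, during which the arm holds its last target. There are 200 camera calls.

## Working session

There is one attempt and no reset: what is moved stays moved. The work goes in short steps, each a Python script; the robot and the scene stay as the last script left them, time stands still between calls to the robot, and variables do not carry over. Pictures are saved under pics/ and viewed, at most 11 in all, crops included, and the job is handed in when it is done.

```bash
mkdir -p pics; python3 - <<'E'
from rig import manip
import cv2,numpy as np,pickle
np.set_printoptions(precision=4,suppress=True)
d={}
for n in ["scene","top","wrist"]:
    c=manip.camera(n); d[n]=c
    cv2.imwrite(f"pics/{n}0.png",c["image"][:,:,::-1])
    print(n,c["fx"],c["fy"],c["cx"],c["cy"],c["k1"]); print(c.get("cam_to_world",c.get("mount")))
pickle.dump(d,open("c0.pkl","wb"))
print(manip.get_time(),manip.get_position(),manip.get_ee_rot())
E
```

```text
scene 407.60207055472165 407.60207055472165 320.1978478002729 209.65195195033562 -0.0658669884883141
[[-0.4514 -0.4511  0.7699 -0.1347]
 [-0.892   0.207  -0.4018  0.4593]
 [ 0.0219 -0.8682 -0.4958  0.6248]
 [ 0.      0.      0.      1.    ]]
top 432.43478492563594 432.43478492563594 318.2792873778457 200.4460057969447 -0.04490748317578851
[[-0.0053 -0.9833  0.182   0.3416]
 [-0.9999  0.0072  0.0101  0.1052]
 [-0.0112 -0.182  -0.9832  1.3381]
 [ 0.      0.      0.      1.    ]]
wrist 345.572541933243 345.572541933243 318.99667139449974 207.0831527103764 -0.029430497923462577
[[ 0.0013 -0.9488 -0.3159  0.0808]
 [ 1.      0.0017 -0.0008  0.0003]
 [ 0.0013 -0.3159  0.9488 -0.14  ]
 [ 0.      0.      0.      1.    ]]
0.15 [ 0.2194 -0.5848  0.2324] [-3.09   -0.5604  0.0003]
```

View pics/scene0.png

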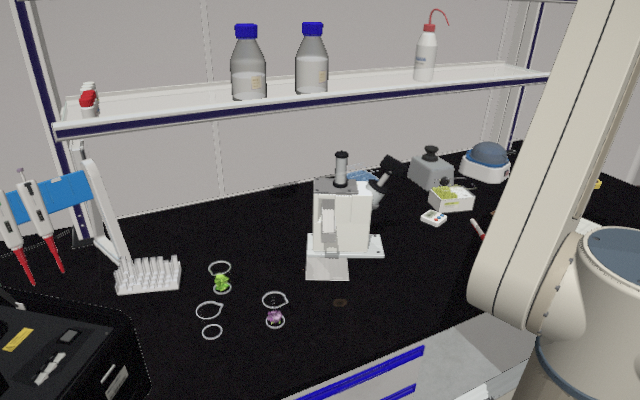

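View pics/top0.png

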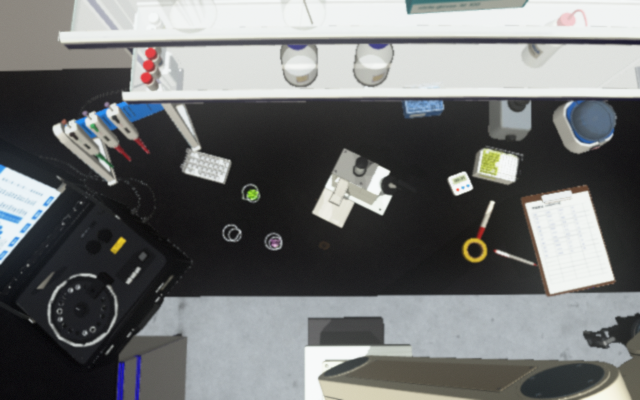

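The top view shows the empty beaker near (232,233), the green one at (250,193) and the purple one at (273,241). The dispenser is near (355,185) with its stand plate at (335,205). Next I'll enlarge these.

```bash
python3 - <<'E'
import cv2
a=cv2.imread("pics/top0.png")[135:260,215:415]; cv2.imwrite("pics/top0z.png",cv2.resize(a,None,fx=4,fy=4,interpolation=cv2.INTER_CUBIC))
a=cv2.imread("pics/scene0.png")[145:345,190:420]; cv2.imwrite("pics/scene0z.png",cv2.resize(a,None,fx=3,fy=3,interpolation=cv2.INTER_CUBIC))
E
```

```text
(no output)
```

View pics/top0z.png

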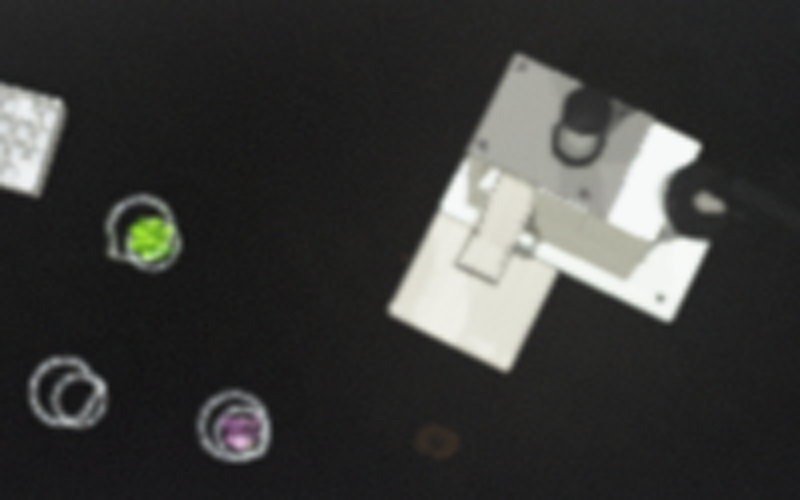

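View pics/scene0z.png

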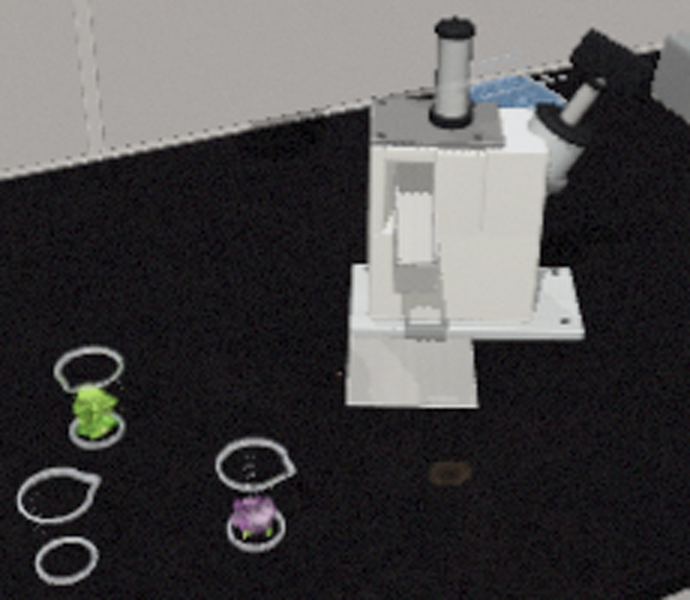

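The empty beaker stands upright, rim crop (64,392) and base (78,398) from the top, rim (57,496) and base (67,561) in the scene view. The plate's front corners are at (388,312) and (508,372), and the nose front edge runs from (457,263) to (497,284). The black wing is near scene crop (615,65).

```bash
cat > h.py <<'E'
import numpy as np,cv2,pickle
from scipy.optimize import least_squares
from scipy.spatial.transform import Rotation as R
np.set_printoptions(precision=4,suppress=True)
def proj(c,T,P):
    q=(np.linalg.inv(T)@np.append(P,1))[:3]; s=q[:2]/q[2]; s=s*(1+c["k1"]*(s@s))
    return np.array([c["fx"]*s[0]+c["cx"],c["fy"]*s[1]+c["cy"]])
def tz(u,v): return np.array([215+(u+.5)/4-.5,135+(v+.5)/4-.5])
def sz(u,v): return np.array([190+(u+.5)/3-.5,145+(v+.5)/3-.5])
def tool(z,y):   # rotvec from approach z and closing axis y
    z=np.array(z,float)/np.linalg.norm(z); y=np.array(y,float); y-=z*(y@z); y/=np.linalg.norm(y)
    return R.from_matrix(np.c_[np.cross(y,z),y,z]).as_rotvec()
E
python3 - <<'E'
from h import *
d=pickle.load(open("c0.pkl","rb")); T,S=d["top"],d["scene"]
pt=lambda P:proj(T,T["cam_to_world"],P); ps=lambda P:proj(S,S["cam_to_world"],P)
for n,a in dict(mid=((64,392),(78,398),(57,496),(67,561)),green=((143,230),(152,240),(90,369),(97,430)),purple=((232,426),(242,430),(252,464),(257,527))).items():
    f=lambda p:np.r_[pt([*p,.062])-tz(*a[0]),pt([*p,0])-tz(*a[1]),ps([*p,.062])-sz(*a[2]),ps([*p,0])-sz(*a[3])]
    r=least_squares(f,[.5,0.2]); print(n,r.x,r.fun)
def L(p,q): c,s=np.cos(p[2]),np.sin(p[2]); return np.array([p[0]+c*q[0]-s*q[1],p[1]+s*q[0]+c*q[1],q[2]])
def f(p):
    xo,yf=p[3:]
    o=[]
    for s,a,b in((1,(388,312),(347,405)),(-1,(508,372),(477,406))):
        P=L(p,[xo+s*.052,yf,.004]); o+=[pt(P)-tz(*a),ps(P)-sz(*b)]
    for s,a,b in((1,(457,263),(405,339)),(-1,(497,284),(447,340))):
        o+=[pt(L(p,[s*.017,.014,.109]))-tz(*a),ps(L(p,[s*.017,.014,.082]))-sz(*b)]
    return np.concatenate(o)
r=least_squares(f,[.55,0.1,1.1,0,.045]); print("spot",r.x,r.fun)
f=lambda P:np.r_[pt(P)-[400,187],ps(P)-sz(615,65)]
r=least_squares(f,[.6,-.1,.25]);print("wing",r.x,r.fun)
E
python3 - <<'E'
import cv2
a=cv2.imread("pics/top0.png")[165:215,370:430]; a=cv2.convertScaleAbs(a,alpha=2.5,beta=10)
b=cv2.imread("pics/scene0.png")[145:205,350:420]; b=cv2.convertScaleAbs(b,alpha=2.,beta=10)
a=cv2.resize(a,None,fx=6,fy=6,interpolation=cv2.INTER_CUBIC); b=cv2.resize(b,None,fx=6,fy=6,interpolation=cv2.INTER_CUBIC)
import numpy as np
c=np.zeros((360,780,3),np.uint8); c[:300,:360]=a; c[:,360:]=b; cv2.imwrite("pics/wing.png",c)
E
```

```text
mid [0.4819 0.3784] [ 0.3213  0.2074  0.9943  0.8655 -0.7212 -0.8105 -0.3114  0.1753]
green [0.6053 0.3237] [-0.1525 -0.1019  0.8471  1.3412 -0.6457 -1.1129 -0.1441 -0.0286]
purple [0.4565 0.2518] [ 0.6955  0.0072  0.4675  0.7968 -0.2016 -0.8211 -0.743   0.5196]
spot [0.5523 0.0717 1.1023 0.0065 0.0338] [  0.2187   0.4811  -0.5389  -0.4924   0.1829   0.2469   0.0317  -0.0907
  -2.0092   7.3946  -1.5425 -10.0575  -1.4065   7.3388  -0.8435 -10.1308]
wing [ 0.5746 -0.1006  0.2413] [ 1.9642  1.4679 -2.2224 -0.2155]
```

View pics/wing.png

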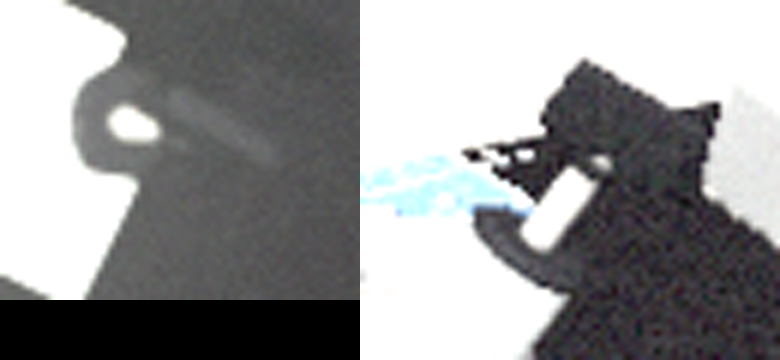

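In the wing crop, the wing's top face runs from (170,95) to (275,158) in the top panel. In the scene panel its top edge runs from (585,60) to (715,105). The scene nose edge I used was actually a shadow: the nose top front edge is at crop v≈263.

```bash
python3 - <<'E'
from h import *
d=pickle.load(open("c0.pkl","rb")); T,S=d["top"],d["scene"]
pt=lambda P:proj(T,T["cam_to_world"],P); ps=lambda P:proj(S,S["cam_to_world"],P)
def L(p,q): c,s=np.cos(p[2]),np.sin(p[2]); return np.array([p[0]+c*q[0]-s*q[1],p[1]+s*q[0]+c*q[1],q[2]])
def f(p):
    xo,yf=p[3:]
    o=[]
    for s,a,b in((1,(388,312),(347,405)),(-1,(508,372),(477,406))):
        P=L(p,[xo+s*.052,yf,.004]); o+=[pt(P)-tz(*a),ps(P)-sz(*b)]
    for s,a,b in((1,(457,263),(397,263)),(-1,(497,284),(438,264))):
        o+=[pt(L(p,[s*.017,.014,.109]))-tz(*a),ps(L(p,[s*.017,.014,.109]))-sz(*b)]
    return np.concatenate(o)
r=least_squares(f,[.55,0.1,1.1,0,.045]); print("spot",r.x,r.fun); sp=r.x
Rd=R.from_euler('z',sp[2])*R.from_euler('y',-np.pi/6)
def w(p):
    Rw=Rd*R.from_euler('z',p[3]); o=[]
    for s,a,b in((1,(398.3,180.8),(387.5,155)),(-1,(415.8,191.3),(409,162.5))):
        P=p[:3]+Rw.apply([s*.032,0,.017]); o+=[pt(P)-a,ps(P)-b]
    return np.concatenate(o)
r=least_squares(w,[.6,-.1,.25,0]);print("wing",r.x,r.fun,"local",R.from_euler('z',-sp[2]).apply(r.x[:3]-[sp[0],sp[1],0]))
from rig import manip
q0=manip.get_joint_positions()
y=sp[2]; lx=np.array([np.cos(y),np.sin(y),0]); ly=np.array([-np.sin(y),np.cos(y),0])
t=np.radians(28)
def show(n,P,z,yy):
    for s in(1,-1):
        o=tool(z,s*np.array(yy)); q=manip.solve_ik(P,o); print(n,s,"camdir",R.from_rotvec(o).apply([1,0,0]),q)
# place
z=-ly*np.cos(t)-np.array([0,0,1])*np.sin(t)
show("place",np.array([sp[0],sp[1],.035])-.003*z,z,lx)
b=np.array([.4819,.3784,.031]); dr=b*[1,1,0]; dr/=np.linalg.norm(dr)
for ang in (-.6,-.3,0,.3):
    dd=R.from_euler('z',ang).apply(dr); z=dd*np.cos(t)-np.array([0,0,1])*np.sin(t); show(f"pick{ang}",b-.003*z,z,np.cross([0,0,1],z))
for a in(-.9,-.45,0,.45,.9):
    Rw=Rd*R.from_euler('z',a); show(f"wing{a}",r.x[:3]+Rw.apply([0,0,.003]),Rw.apply([0,0,-1]),Rw.apply([0,1,0]))
E
```

```text
spot [0.574  0.0659 1.1023 0.0019 0.0558] [ 0.2181  0.4823 -0.5389 -0.4913  0.1835  0.2457  0.0316 -0.0917 -0.0647
 -0.0187 -0.6185  0.2527  0.5102 -0.1092  0.333   0.1857]
wing [ 0.5794 -0.1058  0.2429  0.1384] [ 0.3606  1.3987 -0.7553 -2.0754  1.4541 -0.1345 -1.2936  1.9812] local [-0.1507 -0.0823  0.2429]
place 1 camdir [-0.4189  0.212  -0.8829] [0.4756 0.8945 2.2013 4.1062 1.0556 1.5282]
place -1 camdir [ 0.4189 -0.212   0.8829] [ 0.4756  0.8945  2.2013  4.1062  1.0556 -1.6134]
pick-0.6 1 camdir [-0.4685 -0.0308 -0.8829] [1.004  0.8974 2.1264 4.1358 1.0151 1.459 ]
pick-0.6 -1 camdir [0.4685 0.0308 0.8829] [ 1.004   0.8974  2.1264  4.1358  1.0151 -1.6826]
pick-0.3 1 camdir [-0.4384 -0.1679 -0.8829] [0.8502 0.9109 2.2333 3.6255 1.0844 1.5722]
pick-0.3 -1 camdir [0.4384 0.1679 0.8829] [ 0.8502  0.9109  2.2333  3.6255  1.0844 -1.5694]
pick0 1 camdir [-0.3692 -0.2899 -0.8829] [0.6312 0.921  2.2729 3.1081 1.1344 1.5688]
pick0 -1 camdir [0.3692 0.2899 0.8829] [ 0.6312  0.921   2.2729  3.1081  1.1344 -1.5728]
pick0.3 1 camdir [-0.2671 -0.3861 -0.8829] [0.4161 0.9109 2.2333 2.5928 1.0843 
[... 193 characters left out ...]
.4611  0.3702  1.7865  0.6073  1.0679  0.5854]
wing-0.45 1 camdir [-0.7402 -0.4994 -0.4502] None
wing-0.45 -1 camdir [0.7402 0.4994 0.4502] [-0.4611  0.3702  1.7865  0.6073  1.0679  0.1354]
wing0 1 camdir [-0.391  -0.7727 -0.5   ] None
wing0 -1 camdir [0.391  0.7727 0.5   ] [-0.4611  0.3702  1.7865  0.6073  1.0679 -0.3146]
wing0.45 1 camdir [ 0.036  -0.8922 -0.4502] [-0.4611  0.3702  1.7865  0.6073  1.0679  2.377 ]
wing0.45 -1 camdir [-0.036   0.8922  0.4502] [-0.4611  0.3702  1.7865  0.6073  1.0679 -0.7646]
wing0.9 1 camdir [ 0.4559 -0.834  -0.3108] [-0.4611  0.3702  1.7865  0.6073  1.0679  1.927 ]
wing0.9 -1 camdir [-0.4559  0.834   0.3108] [-0.4611  0.3702  1.7865  0.6073  1.0679 -1.2146]
```

```bash
python3 - <<'E'
from h import *
d=pickle.load(open("c0.pkl","rb")); T,S=d["top"],d["scene"]
def onz(c,uv,z):
    f=lambda p:proj(c,c["cam_to_world"],np.array([*p,z]))-uv
    return least_squares(f,[.5,.3]).x
for z in(0,.1,.2,.3): print(z,"top corner",onz(T,(190,260),z),"scene",onz(S,(150,385),z),onz(S,(130,330),z),"shelf front",onz(T,(300,97),z),onz(S,(300,105),z))
from rig import manip
o=tool([0,0,-1],[0,1,0]); o2=tool([0,0,-1],[0,-1,0])
for oo in(o,o2): print(manip.solve_ik([.4,-.05,.42],oo))
E
```

```text
0 top corner [0.4049 0.5167] scene [0.4029 0.5096] [0.556  0.5291] shelf front [0.9373 0.1775] [ 1.9452 -0.4809]
0.1 top corner [0.4002 0.486 ] scene [0.3169 0.5016] [0.4454 0.5179] shelf front [0.8928 0.1721] [ 1.6123 -0.3304]
0.2 top corner [0.3954 0.4552] scene [0.2308 0.4935] [0.3349 0.5068] shelf front [0.8483 0.1667] [ 1.2794 -0.1799]
0.3 top corner [0.3907 0.4245] scene [0.1448 0.4855] [0.2243 0.4956] shelf front [0.8038 0.1613] [ 0.9465 -0.0294]
[-0.1539 -0.1136  1.8418  0.      1.4133 -1.7247]
[-0.1539 -0.1136  1.8418 -0.      1.4133  1.4169]
```

```bash
cat >> h.py <<'E'
from rig import manip
Z=np.array([0,0,1.])
spot=np.array([.574,.0659,.004]); yaw=1.1023
lx=np.array([np.cos(yaw),np.sin(yaw),0]); ly=np.array([-np.sin(yaw),np.cos(yaw),0])
t=np.radians(30)
def side(h):
    hd=np.array([np.cos(h),np.sin(h),0]); z=hd*np.cos(t)-Z*np.sin(t); return hd,z,tool(z,-np.cross(Z,hd))
def st(n=""): print(n,round(manip.get_time(),2),manip.get_position(),"F",manip.get_contact_force(),"w",round(manip.get_width(),4),"g",round(manip.get_grip_force(),1),flush=True)
E
python3 - <<'E'
from h import *
b=np.array([.4819,.3784,.031]); hd,z,o=side(.666-.35)
manip.move_to([.4,-.05,.42],tool([0,0,-1],[0,1,0])); st("A")
manip.move_to(b-.10*hd+.15*Z,o); st("B")
c=manip.camera("wrist"); cv2.imwrite("pics/w1.png",c["image"][:,:,::-1])
p,r=manip.get_position(),manip.get_ee_rot()
M=np.eye(4); M[:3,:3]=R.from_rotvec(r).as_matrix(); M[:3,3]=p; W=M@c["mount"]
for P in(b+.031*Z,b-.031*Z): print(proj(c,W,P))
pickle.dump((c,W),open("w1.pkl","wb"))
E
```

```text
A 2.28 [ 0.4001 -0.0504  0.4198] F [-0.2873 -0.5787  0.4437] w 0.0854 g 0.0
B 5.62 [0.3871 0.3475 0.1813] F [ 0.7923  0.5549 -0.0733] w 0.0853 g 0.0
[319.3873 246.9164]
[319.4319 281.1678]
```

View pics/w1.png

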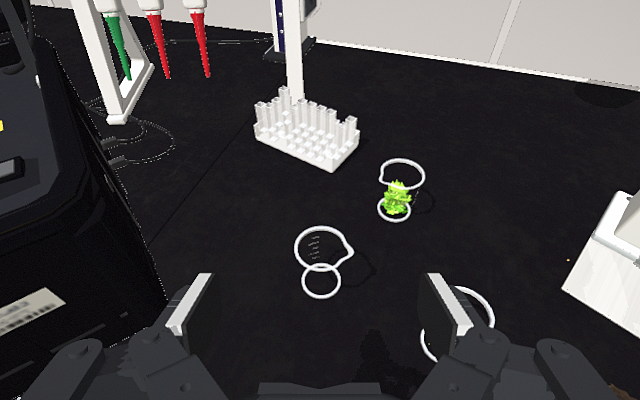

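The wrist view shows the empty beaker's rim at (320,248) and base at (321,281), which matches the prediction to about 1 px. I'll grasp it and carry it over.

```bash
python3 - <<'E'
from h import *
b=np.array([.4822,.3782,.033]); hd,z,o=side(.666-.35)
G=b-.006*z
manip.command_gripper(.078)
manip.servo_line(G-.10*hd,o,rate=.15); st("low")
manip.servo_line(G,o,rate=.1); st("at")
manip.command_gripper(.03,f_grip=20); st("grip")
manip.servo_line(G+.14*Z,o,rate=.12); st("lift")
hd,z,o=side(yaw-np.pi/2)
c=manip.camera("scene"); 
P=spot+Z*.033-.006*z
manip.servo_line(P+.11*ly+.14*Z,o,rate=.15); st("over")
c=manip.camera("wrist"); a=c["image"]; s=manip.camera("scene")["image"][130:350,180:430]
cv2.imwrite("pics/w2.png",np.hstack([cv2.resize(a,(480,300)),cv2.resize(s,(320,300))])[:,:,::-1])
E
```

```text
low 7.04 [0.3822 0.3456 0.0365] F [ 0.4069 -0.1225  0.1034] w 0.078 g 0.0
at 8.19 [0.4766 0.3763 0.0357] F [-0.317   0.4324 -0.5137] w 0.0783 g 0.0
grip 8.6 [0.4772 0.3766 0.0362] F [ 0.1117 -0.6609  2.3335] w 0.0453 g 19.2
lift 9.92 [0.477  0.3764 0.1753] F [-0.049  -0.0427 -0.2819] w 0.0457 g 19.5Traceback (most recent call last):
  File "<stdin>", line 12, in <module>
rig.IKError: the arm cannot follow that straight line within its joint ranges
```

```bash
python3 - <<'E'
from h import *
hd,z,o=side(yaw-np.pi/2)
P=spot+Z*.033-.006*z
for q in(P+.11*ly+.14*Z,P+.11*ly+.005*Z,P+.005*Z,P): print(manip.solve_ik(q,o))
print(manip.get_joint_positions())
manip.move_to(P+.11*ly+.14*Z,o); st("over")
c=manip.camera("wrist"); a=c["image"]; s=manip.camera("scene")["image"][130:350,180:430]
cv2.imwrite("pics/w2.png",np.hstack([cv2.resize(a,(480,300)),cv2.resize(s,(320,300))])[:,:,::-1])
E
```

```text
None
[ 0.7395  0.8673  2.308   4.3317  1.0594 -1.5347]
[ 0.4705  0.8494  2.2101  4.1215  1.0001 -1.6495]
[ 0.4705  0.8621  2.207   4.1165  1.0054 -1.6401]
[ 0.8767  0.5048  2.2674  3.8836  0.7497 -1.8574]Traceback (most recent call last):
  File "<stdin>", line 6, in <module>
rig.IKError: the arm cannot take that pose within its joint ranges
```

```bash
python3 - <<'E'
from h import *
hd,z,o=side(-.3)
P=spot+Z*.033-.006*z
for q in(P+.11*ly+.14*Z,P-.11*hd+.10*Z,P+.11*ly+.005*Z,P-.11*hd+.005*Z,P+.005*Z,P): print(manip.solve_ik(q,o))
E
```

```text
[ 0.6744  0.4545  2.4304  4.2653  0.9184 -1.8383]
[ 0.6418  0.5928  2.4629  4.1265  0.9982 -1.6534]
[ 0.6744  0.8965  2.3853  4.0563  1.1295 -1.4425]
[ 0.6418  0.9133  2.4163  4.009   1.1637 -1.4055]
[ 0.3875  0.8595  2.276   3.8314  1.0425 -1.5753]
[ 0.3875  0.8729  2.2727  3.8276  1.0503 -1.5679]
```

```bash
python3 - <<'E'
from h import *
hd,z,o=side(-.3)
P=spot+Z*.033-.006*z
manip.move_to(P+.11*ly+.13*Z,o); st("over")
c=manip.camera("wrist"); a=c["image"]; s=manip.camera("scene")["image"][130:350,180:430]
cv2.imwrite("pics/w2.png",np.hstack([cv2.resize(a,(480,300)),cv2.resize(s,(320,300))])[:,:,::-1])
p,r=manip.get_position(),manip.get_ee_rot()
M=np.eye(4); M[:3,:3]=R.from_rotvec(r).as_matrix(); M[:3,3]=p; W=M@c["mount"]
pickle.dump((c,W),open("w2.pkl","wb"))
for n,q in dict(pl=lx*.0539+ly*.0558,pr=-lx*.05+ly*.0558,nl=lx*.017+ly*.014+.105*Z,nr=-lx*.017+ly*.014+.105*Z,nbl=lx*.017+ly*.014+.078*Z,nbr=-lx*.017+ly*.014+.078*Z).items(): print(n,proj(c,W,spot+q)*.75)
E
```

```text
over 10.95 [0.4715 0.1181 0.1701] F [ 0.2738 -0.6011 -0.1477] w 0.0454 g 19.5
pl [205.7894 227.3514]
pr [288.1878 240.6874]
nl [240.0581 151.1009]
nr [272.3865 155.1909]
nbl [240.0459 167.2571]
nbr [270.111  171.2712]
```

View pics/w2.png

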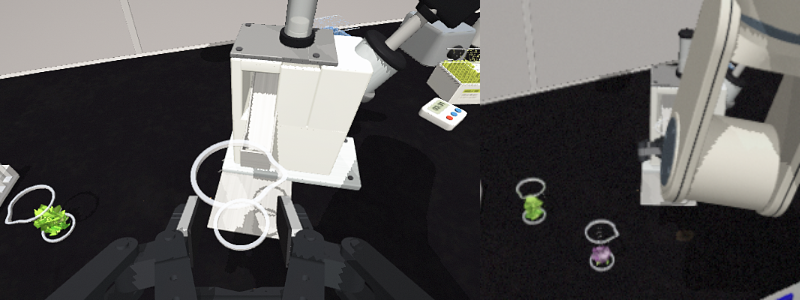

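Beaker held with rim (238,175) and base (241,224). The plate corners at (207,226) and (288,239) and the nose match the predictions. Next I'll insert it under the nose and set it down.

```bash
python3 - <<'E'
from h import *
c,W=pickle.load(open("w2.pkl","rb")); p=np.array([0.4715,.1181,.1701]); hd,z,o=side(-.3)
B=p+.006*z-.033*Z
print("held pred rim/base",proj(c,W,B+.062*Z)*.75,proj(c,W,B)*.75)
P=spot+Z*.0335-.006*z
manip.servo_line(P+.11*ly+.006*Z,o,rate=.15); st("low")
manip.servo_line(P+.006*Z,o,rate=.08); st("in")
manip.servo_line(P,o,rate=.03); st("down")
for k in range(4):
    if manip.get_contact_force()[2]>2.5: break
    P=P-.0007*Z; manip.servo_line(P,o,rate=.02); st("dn")
c=manip.camera("wrist"); a=c["image"]; s=manip.camera("top")["image"][140:240,270:420]
cv2.imwrite("pics/w3.png",np.hstack([cv2.resize(a,(480,300)),cv2.resize(s,(320,300))])[:,:,::-1])
p,r=manip.get_position(),manip.get_ee_rot()
M=np.eye(4); M[:3,:3]=R.from_rotvec(r).as_matrix(); M[:3,3]=p; W=M@c["mount"]
print("rim,base,nose corners pred",[proj(c,W,spot+q)*.75 for q in(.062*Z,0*Z,lx*.017+ly*.014+.078*Z,-lx*.017+ly*.014+.078*Z,lx*.017+ly*.014+.105*Z,-lx*.017+ly*.014+.105*Z)])
E
```

```text
held pred rim/base [239.1163 174.375 ] [239.3039 225.9097]
low 12.03 [0.471  0.1173 0.0469] F [0.9589 0.0233 0.2157] w 0.0453 g 19.5
in 13.55 [0.5686 0.0677 0.0463] F [-0.5553 -0.2155  0.1157] w 0.0451 g 19.5
down 13.9 [0.5689 0.0676 0.0402] F [ 1.0704  0.5468 -0.1211] w 0.0451 g 19.5
dn 14.15 [0.5691 0.0675 0.04  ] F [-0.0383  0.6664  2.3625] w 0.0455 g 19.6
dn 14.4 [0.5693 0.0674 0.0399] F [-1.9362  0.1596  7.3455] w 0.0455 g 19.8
rim,base,nose corners pred [array([238.9042, 174.8072]), array([239.1066, 226.4384]), array([198.6435, 172.6776]), array([269.9997, 182.4725]), array([190.6272, 131.0146]), array([276.1538, 141.1667])]
```

View pics/w3.png

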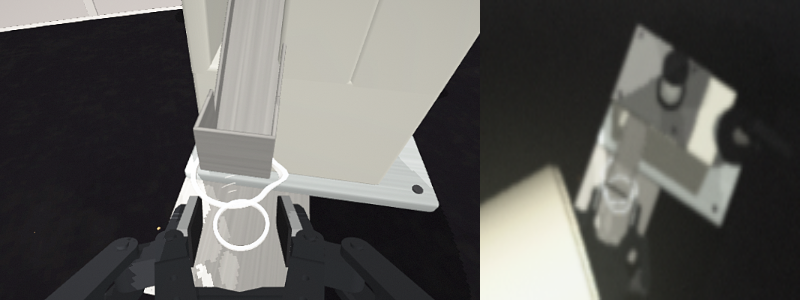

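The nose front face spans (193,131) to (272,178), within about 1–2 px of the prediction. The beaker base at (241,225) is centred below it. I'll release it, retreat and go look at the handle.

```bash
cat >> h.py <<'E'
Rd=R.from_euler('z',yaw)*R.from_euler('y',-np.pi/6); ax=Rd.apply([0,0,1])
def wp(c,a,dz=0):  # TCP pose gripping the wing centre c turned by a, raised dz along the axis
    Rw=Rd*R.from_euler('z',a); return c+(.003+dz)*ax, tool(-ax,-Rw.apply([0,1,0]))
E
python3 - <<'E'
from h import *
hd,z,o=side(-.3); p=manip.get_position()
manip.command_gripper(.075); st("open")
manip.servo_line(p-.11*hd+.01*Z,o,rate=.12); st("back")
manip.servo_line(p-.11*hd+.11*Z,o,rate=.2)
manip.move_to([.4,-.05,.42],tool([0,0,-1],[0,1,0])); st("A"); print(manip.get_joint_positions())
c0=np.array([.5794,-.1058,.2429]); P,o=wp(c0,.14,.10)
manip.move_to(P,o); st("pre"); print(manip.get_joint_positions())
c=manip.camera("wrist")
p,r=manip.get_position(),manip.get_ee_rot()
M=np.eye(4); M[:3,:3]=R.from_rotvec(r).as_matrix(); M[:3,3]=p; W=M@c["mount"]
pickle.dump((c,W),open("w4.pkl","wb"))
t=manip.camera("top")["image"][140:240,270:420]
cv2.imwrite("pics/w4.png",np.hstack([c["image"],np.vstack([cv2.resize(t,(160,107)),np.zeros((293,160,3),np.uint8)])])[:,:,::-1])
Rw=Rd*R.from_euler('z',.14)
print([proj(c,W,c0+Rw.apply([i*.032,j*.0075,.017])) for i,j in((1,1),(1,-1),(-1,-1),(-1,1))])
E
```

```text
open 14.9 [0.569  0.0674 0.0389] F [-0.3076 -0.7358 -0.1933] w 0.0751 g 0.0
back 15.97 [0.4647 0.1    0.05  ] F [-0.4046 -0.1263 -0.1574] w 0.0752 g 0.0
A 20.07 [ 0.3999 -0.0498  0.4197] F [ 0.6762 -0.6045  0.2786] w 0.0751 g 0.0
[-0.1536 -0.1131  1.8422  0.0003  1.4134 -1.7246]
pre 21.26 [ 0.5561 -0.1514  0.3323] F [0.4297 0.3052 0.4255] w 0.075 g 0.0
[-0.5489  0.2716  1.7068  0.5507  1.2598 -0.4207]
[array([308.8171, 169.9273]), array([331.3072, 170.0031]), array([330.0438, 256.7157]), array([309.3692, 256.6438])]
```

View pics/w4.png

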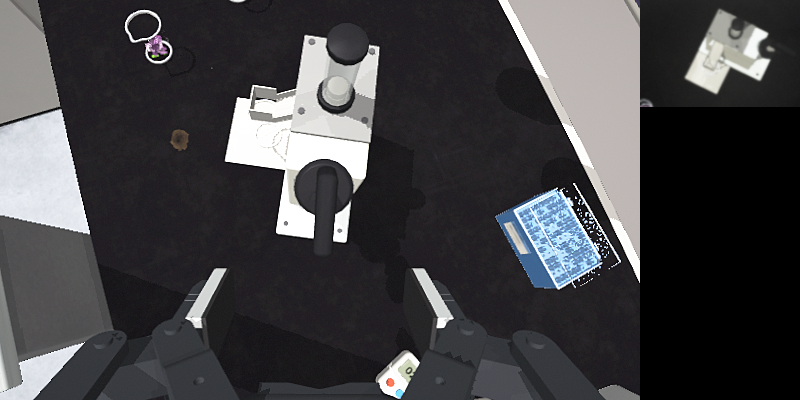

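Wing's top face runs from (326,165) to (323,254), centre (324.5,210), against a prediction of (320,213). I'll refit with all three views, then grip.

```bash
python3 - <<'E'
from h import *
d=pickle.load(open("c0.pkl","rb")); T,S=d["top"],d["scene"]; c,W=pickle.load(open("w4.pkl","rb"))
def w(p):
    Rw=Rd*R.from_euler('z',p[3]); o=[]
    for s,a,b,e in((1,(398.3,180.8),(387.5,155),(326,165)),(-1,(415.8,191.3),(409,162.5),(323,254.))):
        P=p[:3]+Rw.apply([s*.032,0,.017]); o+=[.4*(proj(T,T["cam_to_world"],P)-a),.4*(proj(S,S["cam_to_world"],P)-b),proj(c,W,P)-e]
    return np.concatenate(o)
r=least_squares(w,[.58,-.1,.25,0]);print("wing",r.x,r.fun)
c0,a0=r.x[:3],r.x[3]
np.save("c0.npy",r.x)
manip.command_gripper(.055)
P,o=wp(c0,a0,.05); manip.servo_line(P,o,rate=.15)
P,o=wp(c0,a0,0); manip.servo_line(P,o,rate=.08); st("at")
manip.command_gripper(.0,f_grip=50); st("grip")
print("axial",manip.get_contact_force()@ax)
c=manip.camera("wrist"); s=manip.camera("scene")["image"][130:350,330:490]
cv2.imwrite("pics/w5.png",np.hstack([cv2.resize(c["image"],(480,300)),cv2.resize(s,(218,300))])[:,:,::-1])
E
```

```text
wing [ 0.5827 -0.1049  0.2464  0.1162] [ 0.1048 -0.18   -0.7314 -1.6159 -0.1327  0.5522  0.4917 -0.5602 -0.8756
  0.1291 -0.0871 -0.4242]
at 22.94 [ 0.5822 -0.1062  0.249 ] F [ 0.2411  0.6428 -0.3773] w 0.0546 g 0.0
grip 23.38 [ 0.5827 -0.1066  0.2497] F [ 0.9929 -2.0824  3.2249] w 0.0133 g 51.7
axial 3.4976651383455915
```

View pics/w5.png

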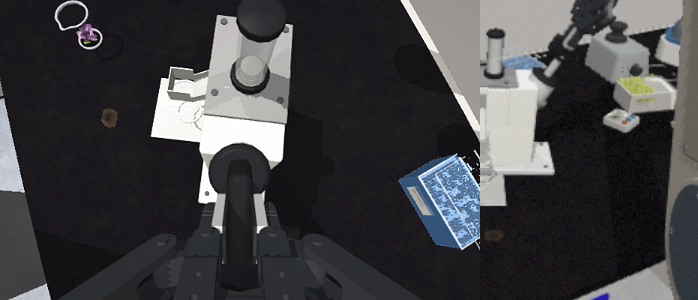

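Wing gripped cleanly (pads around (240,230), width 13 mm). Now I'll probe for the keyway.

```bash
cat >> h.py <<'E'
def axf(): return manip.get_contact_force()@ax
def lat(): f=manip.get_contact_force(); return np.linalg.norm(f-ax*(f@ax))
def depth(c): return .003+(c-manip.get_position())@ax
E
python3 - <<'E'
from h import *
x=np.load("c0.npy"); c0,a0=x[:3],x[3]
done=False
for a in(.36,.48,.60,.72,.82,-.36,-.48,-.60,-.72,-.82):
    P,o=wp(c0,a); 
    if manip.get_time()>44: break
    manip.move_to(P,o); f0=axf(); l=lat()
    fs=[]
    for s in(.003,.005,.007):
        Q,_=wp(c0,a,-s); manip.servo_line(Q,o,rate=.03); fs.append((round(depth(c0),4),round(axf(),1)))
        if fs[-1][1]>14: break
    print(a,round(manip.get_time(),2),"f0",round(f0,1),"lat",round(l,1),fs,"tq",manip.get_torque()@ax,flush=True)
    if s==.007 and fs[-1][1]<14: print("OPEN"); np.save("a.npy",a); break
    manip.servo_line(P,o,rate=.05)
st()
E
```

```text
0.36 24.57 f0 3.1 lat 2.5 [(np.float64(0.0033), np.float64(3.5)), (np.float64(0.0053), np.float64(2.2)), (np.float64(0.0072), np.float64(3.7))] tq -0.05175058357045407
OPEN
 24.57 [ 0.5831 -0.1027  0.2427] F [-5.2656  1.5495  3.7104] w 0.0131 g 51.9
```

```bash
python3 - <<'E'
from h import *
x=np.load("c0.npy"); c0=x[:3]; a=float(np.load("a.npy"))
for s in(.012,.018,.024,.028,.030,.031,.032,.033,.034):
    Q,o=wp(c0,a,-s); manip.servo_line(Q,o,rate=.05)
    print(s,round(depth(c0),4),"ax",round(axf(),1),"lat",round(lat(),1),"tq",manip.get_torque()@ax,flush=True)
    if axf()>22: break
st()
E
```

```text
0.012 0.0122 ax 4.7 lat 4.9 tq -0.017729068387037687
0.018 0.0181 ax 5.4 lat 5.6 tq -0.056591542046473604
0.024 0.024 ax 6.1 lat 5.5 tq -0.04925203415166138
0.028 0.0279 ax 5.9 lat 6.0 tq -0.09976128722444705
0.03 0.0294 ax 10.0 lat 8.0 tq -0.0926870775714569
0.031 0.0295 ax 18.3 lat 10.6 tq -0.014015017378722544
0.032 0.0296 ax 27.0 lat 13.2 tq -0.06305254122715545
 26.36 [ 0.5883 -0.0927  0.2233] F [-18.1985  -6.8811  22.8764] w 0.0135 g 54.7
```

That's a full stroke to the hard stop. Next: let it rise fully, do the second stroke, let it rise again and release.

```bash
python3 - <<'E'
from h import *
x=np.load("c0.npy"); c0=x[:3]; a=float(np.load("a.npy"))
def go(s,r=.05):
    Q,o=wp(c0,a,-s); manip.servo_line(Q,o,rate=r)
    print(round(manip.get_time(),2),s,round(depth(c0),4),"ax",round(axf(),1),"lat",round(lat(),1),flush=True)
def up():
    go(.002,.06)
    for s in(0,-.001,-.002,-.003):
        go(s)
        if axf()<-5: break
    manip.hold(.4)
up()
go(.020,.06); go(.029)
for s in(.030,.031,.032,.033):
    go(s)
    if axf()>22: break
manip.hold(.2)
up()
E
```

```text
27.01 0.002 0.0016 ax 2.9 lat 7.4
27.26 0 -0.0002 ax 2.6 lat 5.3
27.51 -0.001 -0.0008 ax -1.3 lat 4.8
27.76 -0.002 -0.0009 ax -8.1 lat 2.9
28.68 0.02 0.0199 ax 5.2 lat 6.8
29.01 0.029 0.0287 ax 6.7 lat 7.9
29.26 0.03 0.0294 ax 9.0 lat 8.6
29.51 0.031 0.0295 ax 16.4 lat 11.8
29.76 0.032 0.0296 ax 24.9 lat 14.9
30.61 0.002 0.0016 ax 4.3 lat 6.7
30.86 0 -0.0002 ax 3.1 lat 6.3
31.11 -0.001 -0.0007 ax -1.0 lat 5.1
31.36 -0.002 -0.0009 ax -8.0 lat 3.0
```

```bash
python3 - <<'E'
from h import *
x=np.load("c0.npy"); c0=x[:3]; a=float(np.load("a.npy"))
Q,o=wp(c0,a,0.0005); manip.servo_line(Q,o,rate=.05)
manip.command_gripper(.055)
Q,o=wp(c0,a,.12); manip.servo_line(Q,o,rate=.15); st("off")
manip.move_to([.4,-.3,.4],tool([0,0,-1],[0,1,0])); st("A")
s=manip.camera("scene")["image"][145:345,190:420]; t=manip.camera("top")["image"][140:240,270:420]
cv2.imwrite("pics/w6.png",np.hstack([cv2.resize(s,None,fx=2.5,fy=2.5),cv2.resize(t,(220,500))[:, :]])[:,:,::-1])
E
```

```text
off 33.43 [ 0.5546 -0.1593  0.352 ] F [-0.7702  0.7786 -0.7339] w 0.0548 g 0.0
A 34.87 [ 0.4001 -0.2996  0.3995] F [ 0.0656  0.1303 -0.9708] w 0.0549 g 0.0
```

View pics/w6.png

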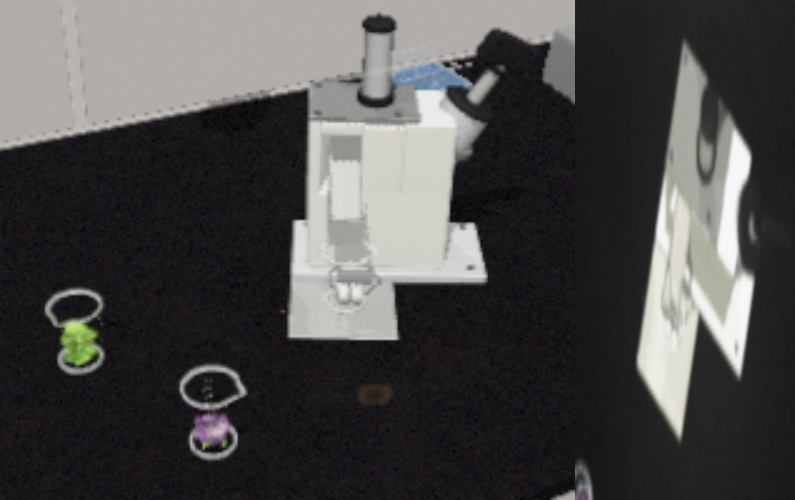

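The scene shows the beaker standing at (347,295) under the nose with two white tablets in it at (340,292) and (356,292). The plunger is up, and the leaf beakers have not moved.

```bash
python3 -c "
from rig import manip
print(manip.sign_off())"
```

```text
the job is handed in; nothing more can be done
None
```

The job is handed in: the last picture shows the beaker upright under the chute nose with two tablets in it, the handle is released with the plunger fully up, and the leaf beakers are untouched.

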